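Date-mark a flat tin in the sloping cradle

ROBOT

A 6-joint arm with a two-finger parallel gripper is mounted at the origin on the work surface. World frame = base frame: x ahead of the robot, y to its left, z up, the work surface at z = 0. Lengths are in m, angles in rad, forces in N, time in s.
With the tool pointing down it reaches from about 0.35 to 0.8 m from the base axis. Payload 7.3 kg.
Tool frame: the origin (TCP) lies at the very end of the fingers, on their centre line; the grasp point (between the pads) lies 19 mm behind it; z points along the fingers, y is the line along which they close (so a half turn about z gives the same grasp; the last joint's range is limited). The gripper opens to 85 mm and grips with 20 to 120 N. Pads are 22 mm wide; open, the fingers measure 114 mm over their backs; the gripper's body (76 mm by 85 mm) begins 54 mm behind the grasp point. The pads swing forward as they close: fully open they stand 13 mm farther back than shut.
Start: joints at [-1.264, 0.342, 1.524, -0, 1.275, -0.146], TCP at [0.23, -0.472, 0.231] pointing down, gripper open.
Joint ranges: [-2.53, 2.53], [-0.77, 2.02], [0.04, 2.7], [-1, 4.14], [0.28, 2.66], [-3.11, 3.11]. Speed limits (rad/s): [2.57, 2.57, 3.14, 3.14, 3.14, 3.14].

INTERFACE

Orientations are given as a rotation vector (axis times angle).
In Python, from workcell import state, grab_frame, bot gives the robot as it stands.
- The arm moves only by the shell command python3 -m creep 'ROWS' [FORCE]. ROWS is JSON, a list of rows, each an object with "twist": the turn, a rotation vector about the tool's x, y, z in rad, a list of three; "dp": the shift along the tool's x, y, z in cm, a list of three; "jaw": the opening, from -1 (shut) to 1 (fully open), so that 0 is half open. In form: [{"twist": [ax, ay, az], "dp": [tx, ty, tz], "jaw": jaw}, ...]. A call has 1 to 20 rows; each row shifts and turns the commanded pose from where the row before left it, along the tool's axes as they then stand; what a row does not reach is not made up. A row lasts 1/10 s, in which the tool goes at most 50 mm and 8.59 degrees, less where a joint would pass 70% of its speed; a pose out of reach is approached as far as the arm can. A call with a gripper value outside its range is refused whole. The fingers move at their own pace and stop on an object; FORCE is the grip in N (left out, the last holds). Time passes only in rows, so rows that do not move let the fingers close. It gives the time, the measured TCP pose, the force, the opening and the grip force at its end, in the units of the state.
- state(): the state, without advancing time (a new reading comes with each control period).
- grab_frame(name): name is "side" or "top" or "wrist"; returns a dict with "frame" (400x640x3 uint8, red, green, blue), "depth" (400x640 float32, m along the optical axis (not along the pixel's ray), 0 where there is no reading), "camera_matrix" (3x3 intrinsics, pixels), "k1" (the pictures are not rectified: a ray, as slopes to the right and down, at radius r is drawn at 1 + k1 r^2 times it, then the intrinsics apply), "rvec" (rotation vector, rad) and "tvec" (3), from world to camera coordinates, as OpenCV has them. Camera axes: x right, y down, z forward; pixel columns grow to the right and rows downward; lengths in m; the calibration is good to about 2 mm. A picture is of the moment at which its call begins.
- bot.hand_in(): hands the job in; it is judged then, once.
The state is a dict: "time_s": time; "joints": joint angles; "joint_velocities": joint speeds; "tau": joint torques, N m; "eef_pos": TCP position; "eef_rot": TCP orientation; "wrist_force": force on the tool from outside, world axes, zero at the start; "ft_torque": the same for the moment, N m; "opening": finger opening in m; "gripper_force": force on a finger pad.
Only numpy, scipy, OpenCV 4.12 (cv2) and the standard library are available. Lean on these libraries where they do the work, as an engineer would, in place of code of your own. Each camera call takes 0.05 s, during which the arm holds its last target. There are 200 camera calls.

TASK

Date-mark the flat metal tin in the sloping cradle: lay it flat and gently on the upper part of the slope, clear of both stops and with its long sides along the side fence, and let go so that it slides by itself down into the low corner. Then push it gently, by its uphill short end, against the sprung bar until the bar is all the way in, keep it there for a good second, and back off. Leave the tin lying in the corner, against the fence and the bar, and leave the other goods alone.

Things in the scene. Friction and masses are not known exactly. Their poses are not given: they have to be found in the camera images.
- tin: plain closed metal tin lying flat on the counter, 56 (x) x 90 (y) x 36 (z) mm, about 0.16 kg (0.11 to 0.23); origin at the centre of its underside, y along its long side, z up through the lid. Grip it across its 56 mm width. It is the only low rectangular metal tin; its start place among the packet and the can changes.
- tin_center (a point): the middle of the tin, 18 mm above its underside
- plate: polished tilted steel plate of the cradle, fixed, slippery. Origin: its low corner, on the face, where the side fence and the resting sprung bar meet, about 36 mm above the counter. x runs uphill (about 19 degrees) away from the fence, 0 to 160 mm; y uphill (about 20 degrees) away from the bar, 0 to 200 mm; z is the outward normal. The two uphill edges are open.
- cradle: the cradle's flat foot on the counter, 200 (x) x 260 (y) mm, fixed; origin at the centre of its underside. The fence stands on the plate along plate x = 0, full length, 6 mm thick, 16 mm high. A tin let go on the plate with its long side along plate y slides home: its middle is then at plate x 28, y 45, z 18 mm. A finger left beside it turns it askew and it jams: open the fingers only a little and lift them away squarely.
- stamp_bar (a joint): travel of the sprung end bar, m: 0 at rest, grows as it is pushed downhill (plate -y), hard stop at 0.006. It needs about 3 N to start and 9 N to be all the way in, and springs back when released. The push of the tin on it should stay under 20 N.
- bar_face (a point): point on the bar's face in line with the middle of the tin's short end at home (plate x 28, y 0, z 13 mm at rest; moves with the bar). The bar is 152 mm long along plate x, 12 mm thick, its top 25 mm above the plate; push it only with the tin. A fixed housing stands behind it.
- carton: upright paper packet of dry goods, 62 x 40 x 85 mm high, standing on the counter; bystander, not to be moved. Origin at the centre of its underside.
- can: round food can, 68 mm across, 85 mm high, upright; bystander, not to be moved. Origin at the centre of its underside.
- jar: upright jar with a screw cap, 80 mm across, 110 mm high; bystander, not to be moved. Origin at the centre of its underside.
- spice_jar: small upright capped jar, 48 mm across, 80 mm high; bystander, not to be moved. Origin at the centre of its underside.
- bowl: small open white bowl, 100 mm across, 40 mm high; bystander, not to be moved. Origin at the centre of its underside.
- soap: wrapped bar of soap, 80 x 50 x 30 mm, lying flat; bystander, not to be moved. Origin at the centre of its underside.
- scraper: small spatula lying on the counter, off to the robot's right; bystander, not to be moved.

How it is judged:
By the outcome, as a careful person would: the job done as asked, in the order asked, and still so for the second after the job is handed in, with the robot touching nothing.
It also fails if it takes over 64 s, if anything falls off the work surface, if the arm or the gripper's body presses on something with over 40 N, if the wrist force passes 120 N, or if a joint passes its speed limit or range.

## Working session

There is one attempt and no reset: what is moved stays moved. The work goes in short steps, Python scripts to look and compute and a shell command to move; the robot and the scene stay as the last step left them, time stands still between calls to the robot, and variables do not carry over. Pictures are saved under pics/ and viewed, at most 10 in all, crops included, and the job is handed in when it is done.

```bash
mkdir -p pics; ls
cat > h.py <<'E'
import numpy as np,cv2
from scipy.spatial.transform import Rotation as R
from workcell import state,grab_frame,bot
def cloud(f):
    K=np.array(f["camera_matrix"]);d=f["depth"];h,w=d.shape
    u,v=np.meshgrid(np.arange(w),np.arange(h))
    xy=np.stack([(u-K[0,2])/K[0,0],(v-K[1,2])/K[1,1]],-1)
    s=xy.copy()
    for _ in range(10): s=xy/(1+f["k1"]*(s**2).sum(-1,keepdims=True))
    P=np.concatenate([s,np.ones((h,w,1))],-1)*d[...,None]
    Rm=cv2.Rodrigues(np.array(f["rvec"],float))[0]
    W=(P-np.array(f["tvec"]).ravel())@Rm
    W[d<=0]=np.nan
    return W
def save(f,n): cv2.imwrite(f"pics/{n}.png",f["frame"][...,::-1])
E
python3 - <<'E'
from h import *
for n in("top","side"):
    f=grab_frame(n);save(f,n+"1");np.savez(n+"1.npz",**f)
    print(n,f["rvec"],f["tvec"],f["k1"],f["camera_matrix"],(f["depth"]>0).mean())
s=state();print(s)
E
```

```text
pics
top [ 2.16919285 -2.16590264  0.1611811 ] [-0.03048572  0.54885412  0.94545418] -0.07363491635620419 [[372.88802884   0.         315.91128278]
 [  0.         372.88802884 197.64120104]
 [  0.           0.           1.        ]] 0.99599609375
side [ 0.95280634 -2.20850079  1.2683601 ] [0.35253719 0.25817319 0.88344165] 0.01207050483861692 [[447.50150574   0.         312.67554992]
 [  0.         447.50150574 202.33440513]
 [  0.           0.           1.        ]] 0.9959609375
{'time_s': 0.1, 'joints': array([-1.26401540e+00,  3.42679923e-01,  1.52490819e+00, -2.06960952e-05,
        1.27542909e+00, -1.45993794e-01]), 'joint_velocities': array([ 0.00050577, -0.00182359, -0.00236038,  0.00028869,  0.00011729,
        0.00110565]), 'tau': array([ 7.77159694e-04, -4.34448516e+01, -2.46490735e+01, -2.32090888e-04,
        4.58239781e-03,  1.44269245e-05]), 'eef_pos': array([ 0.22957492, -0.47174327,  0.23068616]), 'eef_rot': array([-3.06004634e+00, -7.04848162e-01,  2.10600872e-04]), 'wrist_force': array([-0.24854817, -0.71471314,  0.85356738]), 'ft_torque': array([ 0.01963503, -0.04077782, -0.00804894]), 'gripper_force': 0.0, 'opening': 0.08573758405832317}
```

View pics/top1.png

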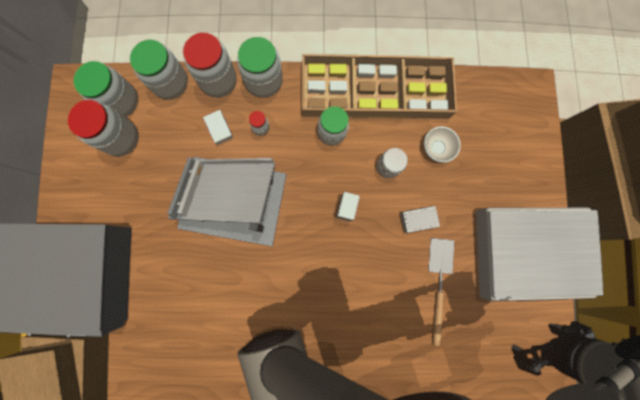

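View pics/side1.png

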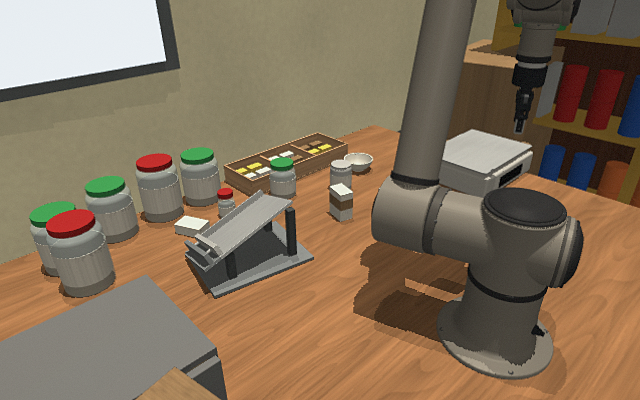

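The top view shows the cradle at about (228,198), with its bar on the left edge (185,188) and its fence along the far edge (230,160). The tin is the flat grey rectangle at (421,219), the carton is at (348,206), the can at (392,163) and the soap at (217,127). The side view agrees. Next I measure the tin and the plate from depth.

Run:
```python
from h import *
f=dict(np.load("top1.npz"));W=cloud(f);img=f["frame"]
def box(u0,u1,v0,v1): return W[v0:v1,u0:u1].reshape(-1,3)
# counter
c=box(150,220,260,320);print("counter z",np.nanmedian(c[:,2]))
t=box(395,450,195,240);m=(t[:,2]>.02)&(t[:,2]<.06);p=t[m];print("tin n",m.sum(),"ztop",np.median(p[:,2]))
r=cv2.minAreaRect((p[:,:2]*1000).astype(np.float32));print("tin rect mm",r,cv2.boxPoints(r))
for n,b in dict(carton=(330,365,185,225),can=(375,412,143,180)).items():
    q=box(*b);q=q[q[:,2]>.06];print(n,q.mean(0),cv2.minAreaRect((q[:,:2]*1000).astype(np.float32)))
# plate plane
q=box(205,260,175,215);A=np.c_[q[:,:2],np.ones(len(q))]
for _ in range(5):
    k,*_=np.linalg.lstsq(A,q[:,2],rcond=None);e=q[:,2]-A@k;g=abs(e)<.004;A,q=A[g],q[g]
print("plane",k,g.sum(),e[g].std());n=np.r_[-k[:2],1];n/=np.linalg.norm(n);print("n",n)
# height above plane map
a=box(160,295,145,250);h=(a-np.r_[0,0,k[2]])@n
np.savez("pl.npz",k=k,n=n)
H=h.reshape(105,135)*1000
np.set_printoptions(linewidth=250)
print(np.nan_to_num(H[0:100:4,0:130:5]).astype(int))
```

```text
counter z 0.0006942565643597347
tin n 731 ztop 0.036985894678705694
tin rect mm ((493.00262451171875, -306.61669921875), (56.73721694946289, 89.43798065185547), 10.228976249694824) [[ 457.1436  -267.64624]
 [ 473.0262  -355.66272]
 [ 528.8617  -345.58716]
 [ 512.979   -257.57068]]
carton [ 0.52289223 -0.10742832  0.08489623] ((523.60205078125, -108.42308807373047), (40.31222152709961, 62.08328628540039), 75.40763092041016)
can [ 0.638643   -0.22585369  0.08346397] ((640.5732421875, -227.29107666015625), (63.5963249206543, 64.35092163085938), 82.98140716552734)
 ** On entry to DLASCL parameter number  4 had an illegal value
 ** On entry to DLASCL parameter number  4 had an illegal valueTraceback (most recent call last):
  File "<stdin>", line 13, in <module>
    x, resids, rank, s = _umath_linalg.lstsq(a, b, rcond,
                         ~~~~~~~~~~~~~~~~~~~^^^^^^^^^^^^^
                                             signature=signature)
                                             ^^^^^^^^^^^^^^^^^^^^
    raise LinAlgError("SVD did not converge in Linear Least Squares")
numpy.linalg.LinAlgError: SVD did not converge in Linear Least Squares
```

Run:
```python
import cv2
i=cv2.imread("pics/top1.png")[145:255,160:300]
cv2.imwrite("pics/crop1.png",cv2.resize(i,None,fx=5,fy=5,interpolation=cv2.INTER_CUBIC))
```

```text
(no output)
```

View pics/crop1.png

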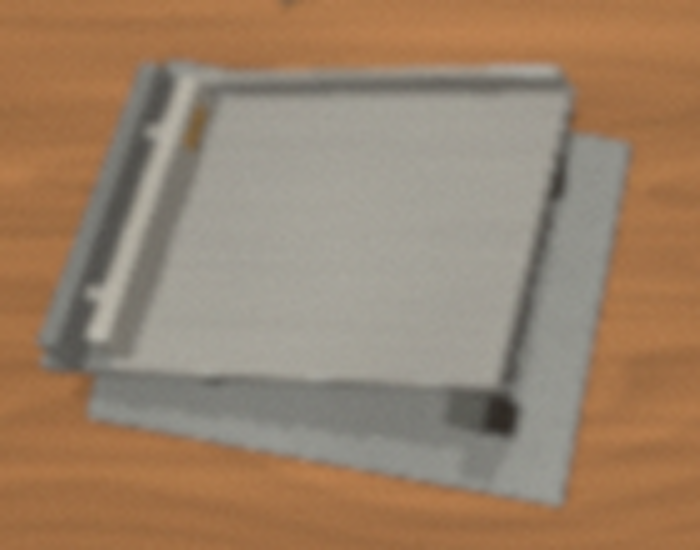

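The crop shows the fence along the top edge (crop y≈80) and the bar at upper left. The low corner is the top-left one, at crop (205,85).

Run:
```python
from h import *
np.set_printoptions(linewidth=250,precision=4,suppress=True)
f=dict(np.load("top1.npz"));W=cloud(f)
q=W[175:212,205:258].reshape(-1,3);q=q[~np.isnan(q[:,0])]
for _ in range(5):
    A=np.c_[q[:,:2],np.ones(len(q))];k,*_=np.linalg.lstsq(A,q[:,2],rcond=None);e=q[:,2]-A@k;q=q[abs(e)<.004]
print("plane",k,len(q),e.std());n=np.r_[-k[:2],1];n/=np.linalg.norm(n);print("n",n)
a=W[145:250,160:295];h=(a-np.r_[0,0,k[2]])@n
H=h*1000
print(np.nan_to_num(H[8:60:2,8:130:5]).astype(int))
# fence top: 11..20 mm above, right of bar
V,U=np.mgrid[145:250,160:295]
m=(h>.011)&(h<.02)&(U>212)&(V<172);F=a[m]
m2=(h>.018)&(h<.03)&(U<212)&(V>163);B=a[m2]
d=cv2.fitLine(F.astype(np.float32),cv2.DIST_L2,0,.01,.01).ravel();print("fence",m.sum(),d)
db=cv2.fitLine(B.astype(np.float32),cv2.DIST_L2,0,.01,.01).ravel();print("bar",m2.sum(),db)
y=d[:3]-n*(d[:3]@n);y/=np.linalg.norm(y);y*=-np.sign(y[1]);x=np.cross(y,n)
print("x",x,"y",y,"slopes",np.degrees(np.arcsin([x[2],y[2]])))
# plate extents in x,y
P=a[abs(h)<.003];X=P@x;Y=P@y
print("X plate pct",np.percentile(X,[.5,1,2,98,99,99.5]),"Y",np.percentile(Y,[.5,1,2,98,99,99.5]))
print("F x",np.percentile(F@x,[1,10,50,90,99]),"B y",np.percentile(B@y,[1,10,50,90,99]), "B x",np.percentile(B@x,[1,99]),"F y",np.percentile(F@y,[1,99]))
ft=a[(a[...,2]<.02)&(a[...,2]>.004)&(U>180)];print("foot",cv2.minAreaRect((ft[:,:2]*1000).astype(np.float32)),np.median(ft[:,2]))
np.savez("pl.npz",k=k,n=n,x=x,y=y)
```

```text
plane [-0.407  -0.3141  0.3804] 1945 0.0013282083080784768
n [0.362  0.2793 0.8894]
[[  11    0    3    3   -2   -4  -11  -13  -19  -23  -25  -30  -33  -37  -41  -45  -49  -53  -56  -59  -63  -67  -72  -74  -79]
 [   8    9    4    0   -4    0  -14  -16  -19  -22  -24  -33  -35  -37  -45  -47  -48  -56  -56  -62  -67  -69  -71  -76  -82]
 [   7    5    0   -2   -5   -8   -7  -18  -23  -25  -28  -32  -36  -39  -47  -48  -51  -56  -61  -65  -66  -71  -73  -81  -85]
 [   6    1    0   -3   25   18   17   16   16   14   13   16   16   18   16   16   16   16   16   16   16  -71  -80  -83  -87]
 [   1   -1   -2   -7   26   13   26   13   11   10   10   11   11    8    9   10   11    9    8    9    8    1  -78  -84  -89]
 [   2    0   -5   -9   26   10   24    1    2    3    3    2    0    0    0    0    1   -2    0    0    0    1  -83  -85  -92]
 [   1   -6   -8  -11   26   23   21    5    0    0    1    1    0    1    0    1   -1   -1    2    0    0   -3  -86  -89    0]
 [  -2   -3   -9  -14   24   23   21    1    0    0    0    0    2    2    0    0    0    0    0    0    1   -5  -86  -8
[... 2191 characters left out ...]
  26   19   23   12    0    0    0   -1    0    0    0    0    0    0    2    0   -1    2   -1 -106 -111 -113 -123 -129]]
fence 177 [ 0.0542  0.9438 -0.3259  0.6388  0.1577  0.0881]
bar 584 [ 0.9311 -0.1794 -0.3176  0.564   0.3052  0.0818]
x [-0.9305  0.1662  0.3265] y [-0.0566 -0.9457  0.3201] slopes [19.0553 18.6679]
X plate pct [-0.592  -0.5839 -0.5651 -0.3786 -0.3774 -0.3768] Y [-0.4053 -0.396  -0.3764 -0.0792 -0.0775 -0.0768]
F x [-0.5442 -0.5423 -0.5389 -0.5372 -0.5361] B y [-0.3158 -0.3118 -0.3025 -0.2764 -0.274 ] B x [-0.521  -0.3775] F y [-0.2401 -0.0784]
foot ((556.4705810546875, 181.24447631835938), (285.0040588378906, 305.10443115234375), 0.23392874002456665) 0.010589380503272568
```

```bash
cat >> h.py <<'E'
z=np.load("pl.npz");PN=z["n"]
_y=z["y"];_xb=np.array([-.9311,.1794,.3176]);_xb-=PN*(_xb@PN)
PX=z["x"]+_xb;PX/=np.linalg.norm(PX);PY=np.cross(PN,PX)
O=z["x"]*-.5365+_y*-.2755+PN*z["k"][2]*PN[2]
PR=np.c_[-PY,-PX,-PN]          # tool orientation square to the plate
def pl(x,y,z_): return O+PX*x+PY*y+PN*z_
def down(yaw): c,s=np.cos(yaw),np.sin(yaw); return np.c_[[-s,c,0],[c,s,0],[0,0,-1]]
def go(p=None,Rt=None):
    s=state();Rc=R.from_rotvec(s["eef_rot"]).as_matrix()
    np.set_printoptions(precision=4,suppress=True)
    print("t",s["time_s"],"tcp",s["eef_pos"],"F",s["wrist_force"],"open",s["opening"])
    if p is not None: print("dp cm",100*Rc.T@(p-s["eef_pos"]))
    if Rt is not None:
        w=R.from_matrix(Rc.T@Rt).as_rotvec();print("twist",w,"in tool;  dp after twist",100*Rt.T@(p-s["eef_pos"]) if p is not None else "")
    return s,Rc
E
python3 -c "
from h import *
print(PX,PY,PN,O,np.degrees(np.arccos(PX@z['x'])))
Rt=down(np.radians(10.2)); print(np.linalg.det(Rt))
go(np.array([.493,-.307,.20]),Rt)"
```

```text
[-0.93001416  0.1734366   0.32402685] [-0.06373395 -0.94439901  0.32256549] [0.3619553  0.27933897 0.88935825] [0.63726429 0.26587304 0.03756471] 0.43749783431813655
0.9999999999999999
t 0.1 tcp [ 0.2296 -0.4717  0.2307] F [-0.2485 -0.7147  0.8536] open 0.08573758405832317
dp cm [30.8945 -3.2859  3.0791]
twist [-0.0011 -0.0011 -1.296 ] in tool;  dp after twist [11.5491 28.8435  3.0686]
```

```bash
python3 -m creep '[{"twist":[0,0,0],"dp":[2,-0.2,0.2],"jaw":1},{"twist":[0,0,0],"dp":[3,-0.3,0.3],"jaw":1},{"twist":[0,0,0],"dp":[3,-0.3,0.3],"jaw":1},{"twist":[0,0,0],"dp":[3,-0.3,0.3],"jaw":1},{"twist":[0,0,0],"dp":[3,-0.3,0.3],"jaw":1},{"twist":[0,0,0],"dp":[3,-0.3,0.3],"jaw":1},{"twist":[0,0,0],"dp":[3,-0.3,0.3],"jaw":1},{"twist":[0,0,0],"dp":[3,-0.3,0.3],"jaw":1},{"twist":[0,0,0],"dp":[3,-0.3,0.3],"jaw":1},{"twist":[0,0,0],"dp":[3,-0.3,0.3],"jaw":1},{"twist":[0,0,0],"dp":[1.9,-0.4,0.2],"jaw":1},{"twist":[0,0,-0.14],"dp":[0,0,0],"jaw":1},{"twist":[0,0,-0.14],"dp":[0,0,0],"jaw":1},{"twist":[0,0,-0.14],"dp":[0,0,0],"jaw":1},{"twist":[0,0,-0.14],"dp":[0,0,0],"jaw":1},{"twist":[0,0,-0.14],"dp":[0,0,0],"jaw":1},{"twist":[0,0,-0.14],"dp":[0,0,0],"jaw":1},{"twist":[0,0,-0.14],"dp":[0,0,0],"jaw":1},{"twist":[0,0,-0.14],"dp":[0,0,0],"jaw":1},{"twist":[0,0,-0.14],"dp":[0,0,0],"jaw":1}]' 40
python3 - <<'E'
from h import *
f=grab_frame("wrist");save(f,"w1");W=cloud(f).reshape(-1,3)
m=(W[:,2]>.025)&(W[:,2]<.045)&(abs(W[:,0]-.493)<.08)&(abs(W[:,1]+.307)<.08);p=W[m]
r=cv2.minAreaRect((p[:,:2]*1000).astype(np.float32));print(len(p),np.median(p[:,2]),r)
go(np.array([.493,-.307,.20]),down(np.radians(10.2)))
E
```

```text
time_s: 2.1
eef_pos: [0.4929, -0.3071, 0.1998]
eef_rot: [-2.051, -2.379, 0.0]
wrist_force: [-0.4, 0.4, -0.5]
opening: 0.0856
gripper_force: 0.0
6342 0.03602229385959091 ((492.19580078125, -306.9302062988281), (56.064754486083984, 90.47132873535156), 10.246774673461914)
t 2.15 tcp [ 0.4929 -0.3071  0.1998] F [-0.0324  0.1123  0.3924] open 0.08515481088479945
dp cm [ 0.005   0.0069 -0.0172]
twist [-0.0007 -0.0007 -0.0234] in tool;  dp after twist [ 0.0048  0.0071 -0.0172]
```

View pics/w1.png

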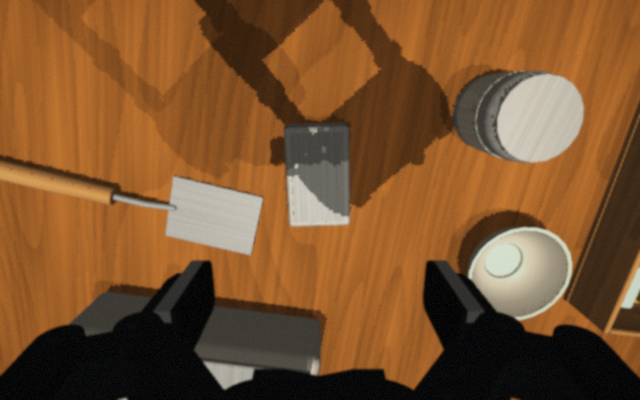

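The wrist view shows the tin at pixel (318,175), square to the fingers, with the scraper and bowl well clear. I descend and grip.

```bash
python3 -m creep '[{"twist":[0,0,-0.023],"dp":[0.03,-0.06,2],"jaw":1},{"twist":[0,0,0],"dp":[0,0,3],"jaw":1},{"twist":[0,0,0],"dp":[0,0,3],"jaw":1},{"twist":[0,0,0],"dp":[0,0,3],"jaw":1},{"twist":[0,0,0],"dp":[0,0,3],"jaw":1},{"twist":[0,0,0],"dp":[0,0,2],"jaw":1},{"twist":[0,0,0],"dp":[0,0,2],"jaw":1},{"twist":[0,0,0],"dp":[0,0,1.2],"jaw":1},{"twist":[0,0,0],"dp":[0,0,0.05],"jaw":0.6},{"twist":[0,0,0],"dp":[0,0,0],"jaw":0.3},{"twist":[0,0,0],"dp":[0,0,0],"jaw":0.1},{"twist":[0,0,0],"dp":[0,0,0],"jaw":-0.1},{"twist":[0,0,0],"dp":[0,0,0],"jaw":-0.2},{"twist":[0,0,0],"dp":[0,0,0],"jaw":-0.2},{"twist":[0,0,0],"dp":[0,0,0],"jaw":-0.2},{"twist":[0,0,0],"dp":[0,0,0],"jaw":-0.2}]' 35
python3 -c "
from h import *
go(pl(.075,.135,.10),PR)"
```

```text
time_s: 3.75
eef_pos: [0.4928, -0.3073, 0.0086]
eef_rot: [2.03, 2.396, -0.0]
wrist_force: [0.3, 1.1, 5.3]
opening: 0.0553
gripper_force: 39.6
t 3.75 tcp [ 0.4928 -0.3073  0.0086] F [0.3054 1.0848 5.2697] open 0.05531654454317014
dp cm [ 46.3044  18.0942 -18.6086]
twist [ 0.3837 -0.2828  0.285 ] in tool;  dp after twist [ 40.6171  -4.9484 -33.8163]
```

```bash
python3 -m creep '[{"twist":[0,0,0],"dp":[0,0,-1],"jaw":-0.2},{"twist":[0,0,0],"dp":[0,0,-2],"jaw":-0.2},{"twist":[0,0,0],"dp":[0,0,-3],"jaw":-0.2},{"twist":[0,0,0],"dp":[0,0,-3],"jaw":-0.2},{"twist":[0,0,0],"dp":[0,0,-3],"jaw":-0.2},{"twist":[0,0,0],"dp":[0,0,-3],"jaw":-0.2},{"twist":[0,0,0],"dp":[0,0,-2.5],"jaw":-0.2},{"twist":[0,0,0],"dp":[2,0.8,-1],"jaw":-0.2},{"twist":[0,0,0],"dp":[3.5,1.4,0],"jaw":-0.2},{"twist":[0,0,0],"dp":[3.5,1.4,0],"jaw":-0.2},{"twist":[0,0,0],"dp":[3.5,1.4,0],"jaw":-0.2},{"twist":[0,0,0],"dp":[3.5,1.4,0],"jaw":-0.2},{"twist":[0,0,0],"dp":[3.5,1.4,0],"jaw":-0.2},{"twist":[0,0,0],"dp":[3.5,1.4,0],"jaw":-0.2},{"twist":[0,0,0],"dp":[3.5,1.4,0],"jaw":-0.2},{"twist":[0,0,0],"dp":[3.5,1.4,0],"jaw":-0.2},{"twist":[0,0,0],"dp":[3.5,1.4,0],"jaw":-0.2},{"twist":[0,0,0],"dp":[3.5,1.4,0],"jaw":-0.2},{"twist":[0,0,0],"dp":[3.5,1.4,0],"jaw":-0.2},{"twist":[0,0,0],"dp":[3.5,1.4,0],"jaw":-0.2}]'
python3 -c "
from h import *
go(pl(.075,.135,.10),PR)"
```

```text
time_s: 5.75
eef_pos: [0.5936, 0.1574, 0.1929]
eef_rot: [-2.031, -2.397, 0.001]
wrist_force: [0.7, -0.6, -2.1]
opening: 0.055
gripper_force: 38.8
t 5.75 tcp [0.5936 0.1574 0.1929] F [ 0.6641 -0.6025 -2.11  ] open 0.054976561671610025
dp cm [ 2.1365  0.5071 -0.1437]
twist [ 0.3824 -0.2834  0.2855] in tool;  dp after twist [ 2.0323 -0.2876 -0.7933]
```

```bash
python3 -m creep '[{"twist":[0,0,0],"dp":[2.1,0.5,-0.1],"jaw":-0.2},{"twist":[0.0956,-0.0708,0.0714],"dp":[0,0,0],"jaw":-0.2},{"twist":[0.0956,-0.0708,0.0714],"dp":[0,0,0],"jaw":-0.2},{"twist":[0.0956,-0.0708,0.0714],"dp":[0,0,0],"jaw":-0.2},{"twist":[0.0956,-0.0708,0.0714],"dp":[0,0,0],"jaw":-0.2},{"twist":[0,0,0],"dp":[0,0,0],"jaw":-0.2},{"twist":[0,0,0],"dp":[0,0,0],"jaw":-0.2}]'
python3 - <<'E'
from h import *
s,Rc=go(pl(.075,.135,.10),PR)
q=s["eef_pos"]-O;print("tcp plate mm",1e3*np.r_[q@PX,q@PY,q@PN]);print(s["joints"])
f=grab_frame("side");save(f,"s2")
f=grab_frame("wrist");save(f,"w2");W=cloud(f)
# plate seen from the wrist: points near the plane
D=W-O;L=np.stack([D@PX,D@PY,D@PN],-1)*1e3
g=(abs(L[...,2])<8)&(L[...,0]>8)&(L[...,0]<150)&(L[...,1]>5)&(L[...,1]<195)
p=L[g];A=np.c_[p[:,:2],np.ones(len(p))];k=np.linalg.lstsq(A,p[:,2],rcond=None)[0];print("plate resid fit (slopes, off mm)",k,len(p))
print("plate ext",np.percentile(p[:,0],[.5,99.5]),np.percentile(p[:,1],[.5,99.5]))
# tin: underside/top seen?
g=(L[...,2]>90)&(L[...,2]<150);p=L[g];print("near",len(p))
np.savez("w2.npz",**f)
E
```

```text
time_s: 6.45
eef_pos: [0.5954, 0.1776, 0.1923]
eef_rot: [-2.266, -2.002, 0.728]
wrist_force: [1.0, -0.4, -2.3]
opening: 0.0556
gripper_force: 38.7
t 6.45 tcp [0.5954 0.1776 0.1923] F [ 1.0494 -0.4174 -2.2815] open 0.05563324879149518
dp cm [ 0.098  -0.1222 -0.2159]
twist [ 0.0006 -0.0013  0.0021] in tool;  dp after twist [ 0.0974 -0.1225 -0.216 ]
tcp plate mm [ 73.7748 135.9744  97.84  ]
[ 0.2565  0.8492  0.8265 -0.1888  1.9015  0.3585]
plate resid fit (slopes, off mm) [-0.0001  0.0017 -1.4147] 39291
plate ext [  8.5156 149.4733] [ 10.0155 176.5539]
near 37247
```

```bash
python3 -c "
import cv2,numpy as np
a=cv2.imread('pics/w2.png');b=cv2.imread('pics/s2.png')
cv2.imwrite('pics/m2.png',np.vstack([cv2.resize(a,(460,288)),cv2.resize(b[130:330,120:440],(460,288))]))"
```

```text
(no output)
```

View pics/m2.png

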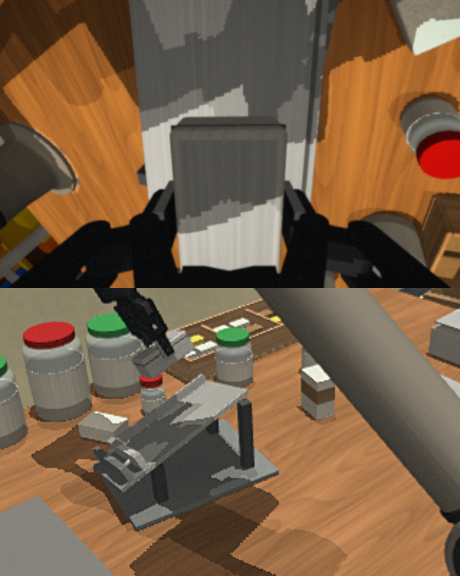

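The wrist view shows the tin gripped square and parallel to the fence edge, with the tin front at (228,125) and the fence at (318,60). The side view shows it parallel to the plate above its upper part. I check the tin's tilt, its heading and the fence from the wrist depth.

Run:
```python
from h import *
np.set_printoptions(precision=4,suppress=True)
f=dict(np.load("w2.npz"));W=cloud(f);D=W-O;L=np.stack([D@PX,D@PY,D@PN],-1)*1e3
V,U=np.mgrid[0:400,0:640]
g=(U>240)&(U<395)&(V>165)&(V<360)&(L[...,2]>100)&(L[...,2]<150);p=L[g]
z0=np.median(p[:,2])
for _ in range(4):
    A=np.c_[p[:,:2],np.ones(len(p))];k=np.linalg.lstsq(A,p[:,2],rcond=None)[0];e=p[:,2]-A@k;p=p[abs(e)<2]
print("tin top: slopes",k,len(p),"z med",np.median(p[:,2]))
print(cv2.minAreaRect(p[:,:2].astype(np.float32)), np.percentile(p[:,0],[.5,99.5]),np.percentile(p[:,1],[.5,99.5]))
# fence top
g=(L[...,2]>10)&(L[...,2]<19)&(L[...,0]<6)&(L[...,0]>-14)&(L[...,1]>35)&(L[...,1]<180);F=L[g]
print("fence",len(F),np.percentile(F[:,0],[2,98]),np.median(F[:,2]),cv2.fitLine(F[:,:2].astype(np.float32),cv2.DIST_L2,0,.01,.01).ravel())
g=(L[...,2]>15)&(L[...,2]<30)&(L[...,0]>10)&(L[...,0]<120)&(L[...,1]<6)&(L[...,1]>-20);F=L[g];print("bar",len(F),np.percentile(F[:,1],[2,50,98]) if len(F) else "")
```

```text
tin top: slopes [ -0.0025   0.0106 125.3474] 22701 z med 126.56133464531081
((74.18829345703125, 127.6724853515625), (56.08944320678711, 72.50664520263672), 0.43034160137176514) [ 46.9642 101.6841] [ 92.1113 162.9876]
fence 2478 [-6.538   0.0425] 14.524944065857998 [  0.0092  -1.      -2.9026 101.5281]
bar 0
```

```bash
python3 -m creep '[{"twist":[0,0.009,0],"dp":[0,0,1],"jaw":-0.2},{"twist":[0,0,0],"dp":[0,0,2],"jaw":-0.2},{"twist":[0,0,0],"dp":[0,0,2],"jaw":-0.2},{"twist":[0,0,0],"dp":[0,0,2],"jaw":-0.2},{"twist":[0,0,0],"dp":[0,0,1],"jaw":-0.2},{"twist":[0,0,0],"dp":[0,0,0.5],"jaw":-0.2},{"twist":[0,0,0],"dp":[0,0,0.3],"jaw":-0.2},{"twist":[0,0,0],"dp":[0,0,0.1],"jaw":-0.2},{"twist":[0,0,0],"dp":[0,0,0],"jaw":-0.2},{"twist":[0,0,0],"dp":[0,0,0],"jaw":-0.2},{"twist":[0,0,0],"dp":[0,0,0],"jaw":-0.2}]'
python3 - <<'E'
from h import *
s,Rc=go()
q=s["eef_pos"]-O;print("tcp plate mm",1e3*np.r_[q@PX,q@PY,q@PN],"F plate",PX@s["wrist_force"],PY@s["wrist_force"],PN@s["wrist_force"])
E
```

```text
time_s: 7.65
eef_pos: [0.5634, 0.1535, 0.1146]
eef_rot: [-2.268, -1.996, 0.717]
wrist_force: [0.8, -0.3, -1.6]
opening: 0.0555
gripper_force: 38.7
t 7.65 tcp [0.5634 0.1535 0.1146] F [ 0.8356 -0.2806 -1.6058] open 0.05548372410608533
tcp plate mm [ 74.128  135.7043  10.3568] F plate -1.3461080795340916 -0.3061983505019029 -1.2040366013990893
```

```bash
cat > c.py <<'E'
from h import *
s,Rc=go();q=s["eef_pos"]-O;F=s["wrist_force"]
print("tcp plate mm",1e3*np.r_[q@PX,q@PY,q@PN],"F plate",np.r_[PX@F,PY@F,PN@F])
E
python3 -m creep '[{"twist":[0,0,0],"dp":[0,0,0.15],"jaw":-0.2},{"twist":[0,0,0],"dp":[0,0,0.1],"jaw":-0.2},{"twist":[0,0,0],"dp":[0,0,0],"jaw":-0.2},{"twist":[0,0,0],"dp":[0,0,0],"jaw":-0.2}]'; python3 c.py
python3 -m creep '[{"twist":[0,0,0],"dp":[0,0,0.05],"jaw":-0.2},{"twist":[0,0,0],"dp":[0,0,0.05],"jaw":-0.2},{"twist":[0,0,0],"dp":[0,0,0],"jaw":-0.2},{"twist":[0,0,0],"dp":[0,0,0],"jaw":-0.2}]'; python3 c.py
```

```text
time_s: 8.05
eef_pos: [0.5625, 0.1528, 0.1125]
eef_rot: [-2.269, -1.996, 0.717]
wrist_force: [1.9, 1.6, 2.4]
opening: 0.0555
gripper_force: 39.2
t 8.05 tcp [0.5625 0.1528 0.1125] F [1.8666 1.6303 2.4027] open 0.05546827588955128
tcp plate mm [ 74.1659 135.7169   8.0177] F plate [-0.6747 -0.8836  3.2679]
time_s: 8.45
eef_pos: [0.5625, 0.1528, 0.1122]
eef_rot: [-2.269, -1.997, 0.715]
wrist_force: [2.2, 3.8, 5.7]
opening: 0.0554
gripper_force: 39.8
t 8.45 tcp [0.5625 0.1528 0.1122] F [2.1929 3.7588 5.655 ] open 0.05536039425472348
tcp plate mm [ 74.0948 135.6672   7.7526] F plate [ 0.4448 -1.8655  6.873 ]
```

```bash
python3 -m creep '[{"twist":[0,0,0],"dp":[0,0,-0.05],"jaw":0.5}]'
```

```text
time_s: 8.55
eef_pos: [0.5621, 0.1524, 0.1118]
eef_rot: [-2.268, -1.996, 0.718]
wrist_force: [0.6, 0.9, -1.1]
opening: 0.0638
gripper_force: 0.2
```

Open to 64 mm; lifting square and fast.

```bash
python3 -m creep '[{"twist":[0,0,0],"dp":[0,0,-3.5],"jaw":0.5},{"twist":[0,0,0],"dp":[0,0,-4.5],"jaw":0.5},{"twist":[0,0,0],"dp":[0,0,-3],"jaw":0.5},{"twist":[0,0,0],"dp":[0,0,0],"jaw":-1},{"twist":[0,0,0],"dp":[0,0,0],"jaw":-1},{"twist":[0,0,0],"dp":[0,0,0],"jaw":-1},{"twist":[0,0,0],"dp":[0,0,0],"jaw":-1},{"twist":[0,0,0],"dp":[0,0,0],"jaw":-1},{"twist":[0,0,0],"dp":[0,0,0],"jaw":-1},{"twist":[0,0,0],"dp":[0,0,0],"jaw":-1},{"twist":[0,0,0],"dp":[0,0,0],"jaw":-1},{"twist":[0,0,0],"dp":[0,0,0],"jaw":-1}]'
python3 - <<'E'
from h import *
f=grab_frame("wrist");save(f,"w3");W=cloud(f);D=W-O;L=np.stack([D@PX,D@PY,D@PN],-1)*1e3
g=(L[...,2]>29)&(L[...,2]<40)&(L[...,0]>-5)&(L[...,0]<160)&(L[...,1]>-10)&(L[...,1]<200);p=L[g]
print(len(p),cv2.minAreaRect(p[:,:2].astype(np.float32)),np.percentile(p[:,0],[.5,99.5]),np.percentile(p[:,1],[.5,99.5]))
exec(open("c.py").read())
E
```

```text
time_s: 9.75
eef_pos: [0.6018, 0.1822, 0.2099]
eef_rot: [-2.268, -1.996, 0.718]
wrist_force: [0.7, -0.4, -0.7]
opening: 0.0001
gripper_force: 0.0
12444 ((27.620939254760742, 50.36732864379883), (56.34477615356445, 76.9775390625), 0.16406795382499695) [ 0.69736495 55.59856712] [13.16231086 88.10037774]
t 9.8 tcp [0.6018 0.1822 0.2099] F [-0.4787  0.2275 -0.2241] open 3.0279822710891413e-05
tcp plate mm [ 74.3053 136.843  117.0766] F plate [ 0.412  -0.2566 -0.309 ]
```

View pics/w3.png

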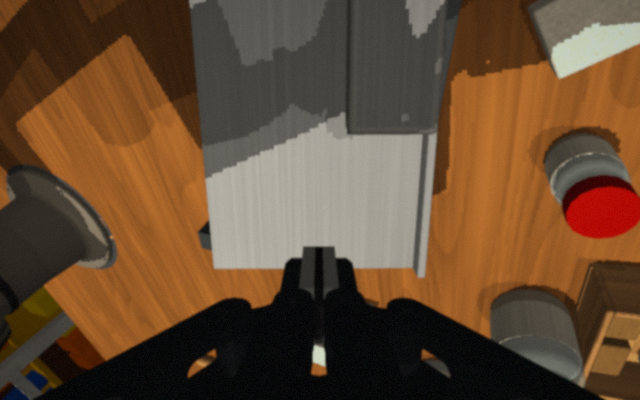

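The tin slid home: in the wrist view its uphill end is at (390,132), flush along the fence at (430,132). It measures plate x 0.7–56, y end ≈ 88, square to 0.2°. I now bring the shut fingers down behind the uphill end.

```bash
python3 -m creep '[{"twist":[0,0,0],"dp":[0.7,1.5,1],"jaw":-1},{"twist":[0,0,0],"dp":[0.7,1.6,2],"jaw":-1},{"twist":[0,0,0],"dp":[0.7,1.5,2],"jaw":-1},{"twist":[0,0,0],"dp":[0,0,2],"jaw":-1},{"twist":[0,0,0],"dp":[0,0,2],"jaw":-1},{"twist":[0,0,0],"dp":[0,0,1.3],"jaw":-1},{"twist":[0,0,0],"dp":[0,0,0.6],"jaw":-1},{"twist":[0,0,0],"dp":[0,0,0],"jaw":-1},{"twist":[0,0,0],"dp":[0,0,0],"jaw":-1}]'; python3 c.py
```

```text
time_s: 10.7
eef_pos: [0.6072, 0.1649, 0.0919]
eef_rot: [-2.269, -1.996, 0.716]
wrist_force: [-0.1, 0.6, -0.5]
opening: -0.0001
gripper_force: 0.0
t 10.7 tcp [0.6072 0.1649 0.0919] F [-0.1408  0.5947 -0.5282] open -0.00010341491442827188
tcp plate mm [ 28.0266 114.829    9.1844] F plate [ 0.0629 -0.7231 -0.3546]
```

```bash
python3 -m creep '[{"twist":[0,0,0],"dp":[0.4,0,0],"jaw":-1},{"twist":[0,0,0],"dp":[0.4,0,0],"jaw":-1},{"twist":[0,0,0],"dp":[0.2,0,0],"jaw":-1},{"twist":[0,0,0],"dp":[0.1,0,0],"jaw":-1},{"twist":[0,0,0],"dp":[0.1,0,0],"jaw":-1},{"twist":[0,0,0],"dp":[0,0,0],"jaw":-1}]' >/dev/null; python3 c.py
for i in 1 2 3; do python3 -m creep '[{"twist":[0,0,0],"dp":[0.05,0,0],"jaw":-1},{"twist":[0,0,0],"dp":[0.05,0,0],"jaw":-1},{"twist":[0,0,0],"dp":[0,0,0],"jaw":-1}]' >/dev/null; python3 c.py|tail -1; done
```

```text
t 11.3 tcp [0.6074 0.1761 0.0873] F [-0.1605  0.1962  0.2509] open 0.00014242862682637116
tcp plate mm [ 28.2865 102.6753   8.3434] F plate [ 0.2646 -0.0941  0.2199]
tcp plate mm [ 28.2474 101.8412   8.3846] F plate [0.2477 1.0807 0.711 ]
tcp plate mm [ 28.2621 100.754    8.3739] F plate [-0.2489  0.4511  0.4637]
tcp plate mm [28.2269 99.7982  8.4186] F plate [-0.2627  0.2104 -0.014 ]
```

```bash
for i in 1 2 3; do python3 -m creep '[{"twist":[0,0,0],"dp":[0.05,0,0],"jaw":-1},{"twist":[0,0,0],"dp":[0.05,0,0],"jaw":-1},{"twist":[0,0,0],"dp":[0,0,0],"jaw":-1}]' >/dev/null; python3 c.py|tail -1; done
```

```text
tcp plate mm [28.224  99.2818  8.4267] F plate [0.3462 4.3303 0.4917]
tcp plate mm [28.2468 98.0769  8.4102] F plate [0.5536 4.2111 0.5361]
tcp plate mm [28.2463 96.9887  8.3882] F plate [0.3655 5.93   0.4526]
```

```bash
for i in 1 2 3; do python3 -m creep '[{"twist":[0,0,0],"dp":[0.05,0,0],"jaw":-1},{"twist":[0,0,0],"dp":[0.05,0,0],"jaw":-1},{"twist":[0,0,0],"dp":[0,0,0],"jaw":-1}]' >/dev/null; python3 c.py|tail -1; done
```

```text
tcp plate mm [28.2349 96.141   8.4078] F plate [1.0332 5.7649 0.6975]
tcp plate mm [28.2484 95.36    8.4188] F plate [ 0.5506  6.7326 -0.4409]
tcp plate mm [28.2551 94.5736  8.4254] F plate [ 1.4736  7.2036 -0.9322]
```

```bash
for i in 1 2 3 ; do python3 -m creep '[{"twist":[0,0,0],"dp":[0.05,0,0],"jaw":-1},{"twist":[0,0,0],"dp":[0,0,0],"jaw":-1},{"twist":[0,0,0],"dp":[0,0,0],"jaw":-1}]' >/dev/null; python3 c.py|tail -1; done
```

```text
tcp plate mm [28.2583 94.2249  8.4056] F plate [ 0.8623  7.8811 -0.4348]
tcp plate mm [28.2631 93.8389  8.4067] F plate [0.9461 7.861  0.8775]
tcp plate mm [28.2602 93.6091  8.4085] F plate [ 1.2414  9.0789 -0.3116]
```

```bash
for i in 1 2 3 ; do python3 -m creep '[{"twist":[0,0,0],"dp":[0.05,0,0],"jaw":-1},{"twist":[0,0,0],"dp":[0,0,0],"jaw":-1},{"twist":[0,0,0],"dp":[0,0,0],"jaw":-1}]' >/dev/null; python3 c.py|tail -1; done
```

```text
tcp plate mm [28.2764 93.5888  8.4198] F plate [ 1.9355 11.2318  0.115 ]
tcp plate mm [28.2849 93.5447  8.4251] F plate [ 1.463  13.1026  0.6183]
tcp plate mm [28.3051 93.5228  8.4426] F plate [ 2.1931 14.0278 -0.3528]
```

The bar is at its stop: TCP position stalled at y ≈ 93.5 while the force rose to 14 N. I hold 1.6 s, then back off slowly.

```bash
python3 -m creep '[{"twist":[0,0,0],"dp":[0,0,0],"jaw":-1},{"twist":[0,0,0],"dp":[0,0,0],"jaw":-1},{"twist":[0,0,0],"dp":[0,0,0],"jaw":-1},{"twist":[0,0,0],"dp":[0,0,0],"jaw":-1},{"twist":[0,0,0],"dp":[0,0,0],"jaw":-1},{"twist":[0,0,0],"dp":[0,0,0],"jaw":-1},{"twist":[0,0,0],"dp":[0,0,0],"jaw":-1},{"twist":[0,0,0],"dp":[0,0,0],"jaw":-1},{"twist":[0,0,0],"dp":[0,0,0],"jaw":-1},{"twist":[0,0,0],"dp":[0,0,0],"jaw":-1},{"twist":[0,0,0],"dp":[0,0,0],"jaw":-1},{"twist":[0,0,0],"dp":[0,0,0],"jaw":-1},{"twist":[0,0,0],"dp":[0,0,0],"jaw":-1},{"twist":[0,0,0],"dp":[0,0,0],"jaw":-1},{"twist":[0,0,0],"dp":[0,0,0],"jaw":-1},{"twist":[0,0,0],"dp":[0,0,0],"jaw":-1}]'>/dev/null; python3 c.py
python3 -m creep '[{"twist":[0,0,0],"dp":[-0.1,0,0],"jaw":-1},{"twist":[0,0,0],"dp":[-0.1,0,0],"jaw":-1},{"twist":[0,0,0],"dp":[-0.1,0,0],"jaw":-1},{"twist":[0,0,0],"dp":[-0.1,0,0],"jaw":-1},{"twist":[0,0,0],"dp":[-0.1,0,0],"jaw":-1},{"twist":[0,0,0],"dp":[-0.1,0,0],"jaw":-1},{"twist":[0,0,0],"dp":[-0.1,0,0],"jaw":-1},{"twist":[0,0,0],"dp":[-0.1,0,0],"jaw":-1},{"twist":[0,0,0],"dp":[-0.1,0,0],"jaw":-1},{"twist":[0,0,0],"dp":[-0.2,0,0],"jaw":-1},{"twist":[0,0,0],"dp":[-0.4,0,0],"jaw":-1},{"twist":[0,0,0],"dp":[-0.5,0,0],"jaw":-1},{"twist":[0,0,0],"dp":[-0.5,0,-1],"jaw":-1},{"twist":[0,0,0],"dp":[0,0,-3],"jaw":-1},{"twist":[0,0,0],"dp":[-1,-1,-4],"jaw":-1},{"twist":[0,0,0],"dp":[-1,-1,-3],"jaw":-1},{"twist":[0,0,0],"dp":[0,-1,-1],"jaw":-1},{"twist":[0,0,0],"dp":[0,0,0],"jaw":-1},{"twist":[0,0,0],"dp":[0,0,0],"jaw":-1},{"twist":[0,0,0],"dp":[0,0,0],"jaw":-1}]' >/dev/null
python3 - <<'E'
from h import *
f=grab_frame("wrist");save(f,"w4");W=cloud(f);D=W-O;L=np.stack([D@PX,D@PY,D@PN],-1)*1e3
g=(L[...,2]>29)&(L[...,2]<40)&(L[...,0]>-5)&(L[...,0]<160)&(L[...,1]>-10)&(L[...,1]<200);p=L[g]
print(len(p),cv2.minAreaRect(p[:,:2].astype(np.float32)),np.percentile(p[:,0],[.5,99.5]),np.percentile(p[:,1],[.5,99.5]))
exec(open("c.py").read())
save(grab_frame("top"),"t4")
E
```

```text
t 17.4 tcp [0.6081 0.1848 0.0844] F [ -2.664  -13.0204   5.5279] open -0.0001276104427721313
tcp plate mm [28.2827 93.5313  8.4424] F plate [ 2.0105 14.2493  0.3149]
11876 ((27.359472274780273, 49.69881057739258), (56.28528594970703, 78.731689453125), 0.23007549345493317) [ 0.34113806 55.49426717] [11.09769827 88.23615173]
t 19.45 tcp [0.6201 0.1822 0.2126] F [-0.267   0.3721  0.0183] open -5.4628090182723945e-05
tcp plate mm [ 58.1448 136.6141 126.0808] F plate [ 0.3188 -0.3285  0.0236]
```

View pics/w4.png

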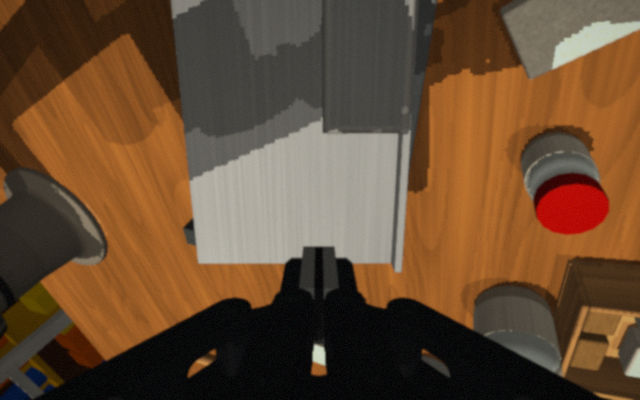

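View pics/t4.png

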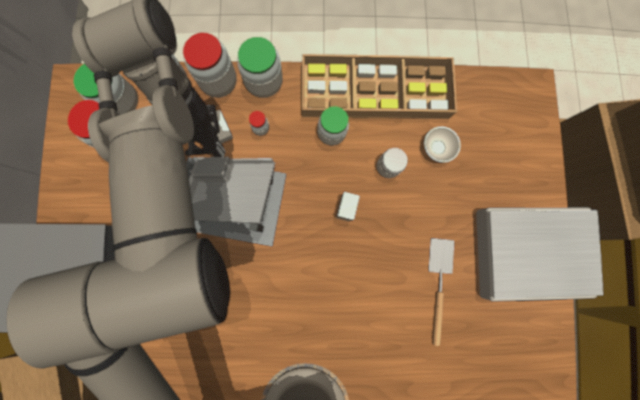

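The wrist view shows the tin's uphill end at (365,132), square along the fence and back against the rested bar. The top view shows the carton, can, bowl and scraper where they were, and the arm is clear.

```bash
python3 -c "
from workcell import bot
print(bot.hand_in())"
```

```text
the job is handed in; nothing more can be done
None
```

The tin slid home by itself, was pushed against the bar to its stop at about 14 N and held there for over 1.6 s, and now lies in the corner against the fence and bar; I handed the job in at about 19.5 s.

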